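# Hang a loaded casting-ring carrier on the spring balance arm

## Robot

A 6-joint arm with a two-finger parallel gripper is mounted at the origin on the work surface. World frame = base frame: x ahead of the robot, y to its left, z up, the work surface at z = 0. Lengths are in mm, angles in rad, forces in N, time in s.
With the tool pointing down it reaches from about 275 to 750 mm from the base axis. Payload 10.2 kg.
Tool frame: the origin (TCP) lies between the finger pads; the fingertips stand 19 mm ahead of it and the grasp point (between the pads) is the TCP; z points along the fingers, y is the line along which they close (so a half turn about z gives the same grasp; the last joint's range is limited). The gripper opens to 85 mm and grips with 20 to 120 N. Pads are 22 mm wide; open, the fingers measure 114 mm over their backs; the gripper's body (76 mm by 85 mm) begins 54 mm behind the grasp point. The pads swing forward as they close: fully open they stand 13 mm farther back than shut.
Start: joints at [-1.34, 0.313, 1.498, -0, 1.331, -0.223], TCP at [230.14, -471.876, 250.294] pointing down, gripper open.
Joint ranges: [-2.94, 2.94], [-0.97, 2.17], [0.19, 2.56], [-1.23, 4.37], [0.02, 3.11], [-2.88, 2.88]. Speed limits (rad/s): [2.39, 2.39, 3.01, 3.14, 3.14, 3.14].

## Interface

Orientations are given as a unit quaternion [w, x, y, z].
In Python, from rig import sense, capture, finish_job gives the robot as it stands. The module is installed in compiled form; this text tells all that it offers.
- The arm moves only by the tool move_arm, never from a script. Its argument "moves" is a list of rows, each an object with "turn": the turn, a rotation vector about the tool's x, y, z in rad, a list of three; "translation": the shift along the tool's x, y, z in mm, a list of three; "hand": the opening, from 0 (shut) to 1 (fully open). In form: [{"turn": [wx, wy, wz], "translation": [x, y, z], "hand": hand}, ...]. A call has 1 to 10 rows; each row shifts and turns the commanded pose from where the row before left it, along the tool's axes as they then stand; what a row does not reach is not made up. A row lasts 1/12 s, in which the tool goes at most 41.7 mm and 7.16 degrees, less where a joint would pass 70% of its speed; a pose out of reach is approached as far as the arm can. A call with a gripper value outside its range is refused whole. The fingers move at their own pace and stop on an object; "grip_force" is the grip in N (left out, the last holds). Time passes only in rows, so rows that do not move let the fingers close. It gives the time, the measured TCP pose, the force, the opening and the grip force at its end, in the units of the state.
- sense(): the state, without advancing time (a new reading comes with each control period).
- capture(name): name is "scene" or "top" or "wrist"; returns a dict with "image" (384x512x3 uint8, blue, green, red), "z_map" (384x512 float32, mm along the optical axis (not along the pixel's ray), 0 where there is no reading), "vertical_fov" (degrees; the focal length in pixels is half the picture's height over the tangent of half this angle, whatever the lens; pixels are square), "cx", "cy" (the principal point, pixels), "k1" (the pictures are not rectified: a ray, as slopes to the right and down, at radius r is drawn at 1 + k1 r^2 times it, then the intrinsics apply), "R" (3x3) and "t" (3): a world point X has camera coordinates R X + t; the wrist camera has in their place "T_tool_cam" (4x4, takes a point from camera to tool coordinates, whose origin is the TCP and whose axes are the flange's). Camera axes: x right, y down, z forward; pixel columns grow to the right and rows downward; lengths in mm; the calibration is good to about 2 mm. A picture is of the moment at which its call begins: read the wrist's pose just before it.
- finish_job(): hands the job in; it is judged then, once.
The state is a dict: "time_s": time; "joints": joint angles; "dq": joint speeds; "tau": joint torques, N m; "eef_pos": TCP position; "ee_rot": TCP orientation; "force": force on the tool from outside, world axes, zero at the start; "wrist_torque": the same for the moment, N m; "grip_width": opening from 0.0 (shut) to 1.0 (fully open); "grip_force": force on a finger pad.
Only numpy, scipy, OpenCV 4.12 (cv2) and the standard library are available. Lean on these libraries where they do the work, as an engineer would, in place of code of your own. Each camera call takes 0.05 s, during which the arm holds its last target. There are 200 camera calls.

## Task

Set the loose casting ring that matches the one already in the two-pocket carrier gently, upright, into the carrier's empty pocket, then lift the carrier by its upright tab and hang its bail on the hook of the spring balance arm. The arm sinks under the weight: keep hold and go down with it until the arm carries the whole load and has come to rest, and only then let go, so that the arm does not jump up or down. Leave everything else on the bench where it stands.

Things in the scene. Friction and masses are not known exactly. Their poses are not given: they have to be found in the camera images.
- carrier: Steel carrier 58 (x) by 208 (y) by 185 (z) mm, 0.24-0.39 kg empty, on the bench at any yaw. A square pocket at each y end. Between them a bail in its yz plane: 8 mm round uprights at y = +-19 mm, 97 mm high, closing in a peaked crown with a tab on top. The window under the crown (30 mm wide, from 6 mm up) goes over the hook, x along the arm, either way round. Origin: centre of underside.
- carrier_tab (a point): Point to grip on the carrier's tab, 165 mm above its underside. Tab: 12 mm thick (along the carrier's y), 30 mm wide (x), from 141 to 185 mm above the underside, on a 10 mm square neck that rises from the crown. Axes as carrier.
- bail_crown (a point): Underside of the peak of the bail's crown, where it rests on the hook; 107.5 mm above the carrier's underside, 57.5 mm below carrier_tab. Axes as carrier.
- pocket_a (a point): Centre of the pocket floor (3 mm above the underside) at the carrier's +y end, 75 mm from its middle; a ring stands with its underside here. Pocket: square, open above, 52 mm wide inside, walls 3 mm thick, 22 mm high. Axes as carrier.
- pocket_b (a point): The same for the equal pocket at the carrier's -y end.
- ring_seated: Steel casting ring filled with white investment, a solid cylinder of 46 mm diameter, 70 mm high, 0.21 to 0.29 kg; it already stands in one of the carrier's pockets and stays there. Origin: centre of underside.
- ring_loose: The ring to load: the same as the seated one (46 mm diameter, 70 mm high, 0.21 to 0.29 kg), standing upright on the bench in one of three places; the other two hold the wide and the tall ring. Origin: centre of underside.
- ring_wide: Bystander: wider, lower casting ring, 66 mm diameter, 50 mm high. Origin: centre of underside.
- ring_tall: Bystander: slimmer, taller casting ring, 33 mm diameter, 95 mm high. Origin: centre of underside.
- hook_seat (a point): Lowest point of the hook's trough (upper side), where the crown rests; 251 mm up with the arm empty. 9 mm round bar bent in the arm's vertical plane; trough 24 mm long, open upwards; on the post's side the arm's top lies 19 mm above the seat, the tip 20 mm on the free side. Axes: -x outwards along the arm, from the post to the tip, towards the robot; z up at rest; tilts as the arm sinks.
- hook_tip (a point): Top of the hook's upturned free end, 22 mm outwards of the seat and about 24 mm higher with the arm empty. Axes as hook_seat.
- hook: Steel hook at the free end of a white spring arm (14 mm round, 285 mm long), which pivots on a post at the far side (base 130 mm across, head up to 230 mm). Swings sideways with friction (0.5 N) and stays; sinks under load about 0.12 N per mm, well damped, stop 160 mm down; the loaded carrier (0.66-0.96 kg) sinks it 50 to 85 mm, by its weight. Origin and axes: as hook_seat.
- cast: Bystander: horseshoe plaster dental cast, 70 by 64 by 32 mm. Origin: centre of underside.
- flask: Bystander: white bottle, 54 mm diameter, 110 mm high. Origin: centre of underside.
- bowl: Bystander: black rubber mixing bowl, 104 mm across, 48 mm high. Origin: centre of underside.
- plaster_knife: Bystander: spatula lying flat, 180 mm long. Origin: centre of underside.
- jar: Bystander: amber jar, 70 mm diameter, 75 mm high. Origin: centre of underside.

How it is judged:
By the outcome, as a careful person would: the job done as asked, in the order asked, and still so for the second after the job is handed in, with the robot touching nothing.
It also fails if it takes over 72 s, if anything falls off the work surface, if the arm or the gripper's body presses on something with over 40 N, if the wrist force passes 120 N, or if a joint passes its speed limit or range.

## Working session

There is one attempt and no reset: what is moved stays moved. The work goes in short steps, Python scripts to look and compute and a tool call to move; the robot and the scene stay as the last step left them, time stands still between calls to the robot, and variables do not carry over. Pictures are saved under pics/ and viewed, at most 11 in all, crops included, and the job is handed in when it is done.

Besides the shell and the picture viewer there is one more tool, called after "Request:" as a command line: name --argument value ..., lists and objects as JSON in quotes. move_arm: Moves the arm, as the interface text tells. Its arguments: {"type":"object","properties":{"moves":{"type":"array","items":{"type":"object","properties":{"turn":{"type":"array","items":{"type":"number"}},"translation":{"type":"array","items":{"type":"number"}},"hand":{"type":"number"}}}},"grip_force":{"type":"number"}},"required":["moves"]}

```bash
mkdir -p pics; cat > h.py <<'E'
import numpy as np, cv2
from rig import sense, capture, finish_job
from scipy.spatial.transform import Rotation as Rn
def rot(s): q=s["ee_rot"]; return Rn.from_quat([q[1],q[2],q[3],q[0]]).as_matrix()
def cam(name):
    s=sense(); c=capture(name)
    if name=="wrist":
        T=c["T_tool_cam"]; A=rot(s); Rwc=A@T[:3,:3]; o=A@T[:3,3]+np.array(s["eef_pos"])
        c["R"]=Rwc.T; c["t"]=-Rwc.T@o
    c["R"]=np.array(c["R"]); c["t"]=np.array(c["t"])
    return c
def rays(c,uv):
    f=192/np.tan(np.radians(c["vertical_fov"])/2)
    uv=np.atleast_2d(uv).astype(float); d=(uv-[c["cx"],c["cy"]])/f; x=d.copy()
    for _ in range(10): x=d/(1+c["k1"]*(x**2).sum(1,keepdims=True))
    return np.c_[x,np.ones(len(x))]
def onplane(c,uv,z):
    r=rays(c,uv)@c["R"]; o=-c["R"].T@c["t"]
    return o+r*((z-o[2])/r[:,2])[:,None]
def cloud(c):
    v,u=np.mgrid[:384,:512]; r=rays(c,np.c_[u.ravel(),v.ravel()])
    z=c["z_map"].ravel()[:,None]; P=(r*z-c["t"])@c["R"]; P[z[:,0]==0]=np.nan
    return P.reshape(384,512,3)
E
python3 - <<'E'
from h import *
for n in ("scene","top"):
    c=cam(n); cv2.imwrite(f"pics/{n}0.png",c["image"]); print(n,-c["R"].T@c["t"],c["R"][2],c["vertical_fov"],c["k1"])
    np.save(n+"0.npy",cloud(c))
print(sense())
E
```

```text
scene [1131.21141495 -404.38570882 1191.91348913] [-0.46444122  0.4152804  -0.78219981] 46.92543717012431 0.04624271618440751
top [ 291.56462119  128.55871728 1539.52125821] [ 0.18668575  0.0026167  -0.9824162 ] 49.00808303025306 0.021381708154447635
{'time_s': 0.1, 'joints': array([-1.34036695e+00,  3.13399486e-01,  1.49834078e+00, -1.57071598e-06,
        1.33100413e+00, -2.23429992e-01]), 'dq': array([-1.69960691e-04,  9.42253341e-05, -2.46868778e-03, -4.85674916e-04,
       -1.58520379e-03,  4.08995977e-04]), 'tau': array([ 2.10246595e-03, -4.12900686e+01, -2.60143036e+01, -1.65435986e-04,
        2.99885265e-03,  3.10487870e-06]), 'eef_pos': array([ 230.10698566, -471.66087151,  249.79716176]), 'ee_rot': array([-5.75862886e-04,  9.74361564e-01,  2.24987135e-01, -2.77813497e-06]), 'force': array([-0.76279647, -0.31463933,  0.48445951]), 'wrist_torque': array([-0.09014219,  0.02274918,  0.07088651]), 'grip_force': 0.0, 'grip_width': 1.0000258023220685}
```

View pics/top0.png

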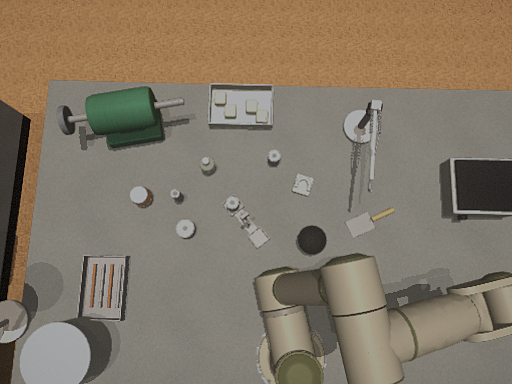

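View pics/scene0.png

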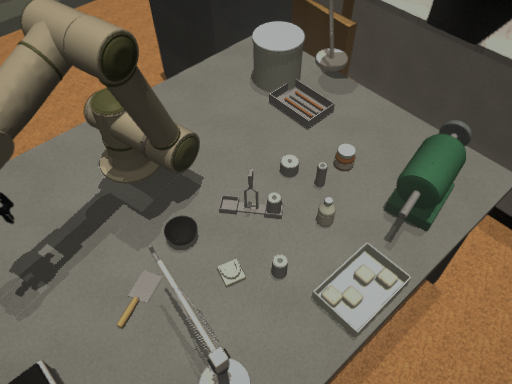

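The top view shows the carrier at (247,222) with its seated ring at (233,203), and the loose ring at (274,157). The wide ring is at (186,229), the tall ring at (176,194), and the hook tip near (371,190). The scene view agrees, with the loose ring at (279,265) and the tab at about (251,175). Next I'll measure from the clouds.

```bash
python3 - <<'E'
from h import *
T=np.load("top0.npy"); S=np.load("scene0.npy")
def q(P,uv,r,zl,zh):
    u,v=uv; Q=P[v-r:v+r,u-r:u+r].reshape(-1,3); return Q[(Q[:,2]>zl)&(Q[:,2]<zh)]
def circ(Q):
    (x,y),r=cv2.minEnclosingCircle(Q[:,:2].astype(np.float32)); return np.round([x,y,r,np.median(Q[:,2]),len(Q)],1)
print("bench",np.nanmedian(T[200:210,290:300,2]),np.nanmedian(S[210:220,340:350,2]))
for n,uv,us in(("loose",(274,157),(279,265)),("seated",(233,203),(274,205)),("wide",(186,229),(289,165)),("tall",(176,194),(321,174))):
    for P,w in((T,uv),(S,us)):
        Q=q(P,w,14,15,120); zt=np.percentile(Q[:,2],95); print(n,zt.round(1),circ(Q[Q[:,2]>zt-4]))
for P,w in((T,(247,222)),(S,(251,195))):
    Q=q(P,w,40,1,300)
    A=Q[(Q[:,2]>145)]; print("tab",A.mean(0) if len(A) else 0,len(A),Q[:,2].max(), A[:, 2])
    for zl,zh in((100,145),(15,25),(75,100)):
        B=Q[(Q[:,2]>zl)&(Q[:,2]<zh)]; print(zl,len(B),B.mean(0).round(1))
    B=Q[(Q[:,2]>1.5)&(Q[:,2]<26)]
    print("rect",cv2.minAreaRect(B[:,:2].astype(np.float32)))
# hook/arm
for n,P in(("T",T),("S",S)):
    M=(P[...,2]>215)&(P[...,2]<330)&(P[...,0]>450)&(P[...,0]<950)&(P[...,1]<0)&(P[...,1]>-500)
    Q=P[M]; print(n,len(Q)); 
    xb=np.floor(Q[:,0]/15)
    for b in np.unique(xb):
        B=Q[xb==b]; print(b*15,len(B),B.mean(0).round(1),B[:,2].max().round(1),np.ptp(B[:,1]).round(1))
I=cv2.imread("pics/scene0.png"); cv2.imwrite("pics/c1.png",cv2.hconcat([cv2.resize(I[160:230,210:300],(0,0),fx=4,fy=4),cv2.resize(I[235:305,130:220],(0,0),fx=4,fy=4)]))
E
```

```text
bench -0.5932693779230733 1.6524967052575843
loose 74.5 [692.4  74.3  21.7  72.4  54. ]
loose 74.4 [695.2  69.9  23.   72.4 123. ]
seated 77.2 [504.8 208.3  39.7  75.8  56. ]
seated 77.3 [519.3 215.4  23.2  75.7  89. ]
wide 55.5 [425.3 384.1  33.8  52.8 104. ]
wide 55.6 [427.6 379.2  34.3  53.7 120. ]
tall 98.2 [542.6 419.9  16.1  96.5  31. ]
tall 98.6 [546.4 412.6  17.9  97.8  46. ]
tab [460.42725319 170.23530589 178.15850446] 47 193.09467159642426 [185.99260742 182.85102262 184.85459715 189.13392573 184.18525574
 180.03926972 182.37193386 186.21501842 182.34373744 185.86770376
 183.3791825  181.55299582 174.72080206 186.30283988 185.40980254
 185.4026507  182.31152399 187.04384958 182.479756   177.41739291
 160.55363084 182.28209101 183.25601777 187.17305257 187.89191468
 181.13415997 187.36070429 170.73877543 157.09489039 184.90247962
 193.0946716  180.09968485 185.0383446  182.93773456 170.69472517
 145.33424622 182.01342649 181.74806325 183.87307221 180.98286598
 158.96569784 145.83602232 188.28637694 178.11200244 157.80732503
 152.46010917 153.90175655]
100 16 [456.5 166.6 109.
[... 2579 characters left out ...]
268.8 13.8
615.0 38 [ 622.6 -228.6  260.5] 265.9 14.6
630.0 37 [ 636.8 -230.6  257.1] 261.7 13.4
645.0 45 [ 652.2 -232.7  254.3] 258.4 15.4
660.0 47 [ 668.1 -234.7  251.3] 255.6 16.3
675.0 49 [ 682.6 -237.5  248.9] 255.4 20.3
690.0 61 [ 697.  -238.9  245.8] 254.0 21.8
705.0 61 [ 712.6 -241.1  243.6] 254.0 25.3
720.0 69 [ 728.2 -242.   243.1] 254.4 35.4
735.0 82 [ 742.7 -244.1  240.6] 253.9 35.9
750.0 85 [ 757.6 -246.3  238. ] 251.3 36.4
765.0 85 [ 772.4 -247.5  234.9] 250.7 35.7
780.0 89 [ 787.2 -249.9  232. ] 243.7 36.0
795.0 85 [ 802.1 -250.9  228.8] 242.5 36.7
810.0 73 [ 819.9 -256.1  228. ] 234.0 38.1
825.0 145 [ 832.9 -257.4  228.7] 234.8 44.1
840.0 113 [ 845.8 -255.6  227.2] 233.6 42.9
```

View pics/c1.png

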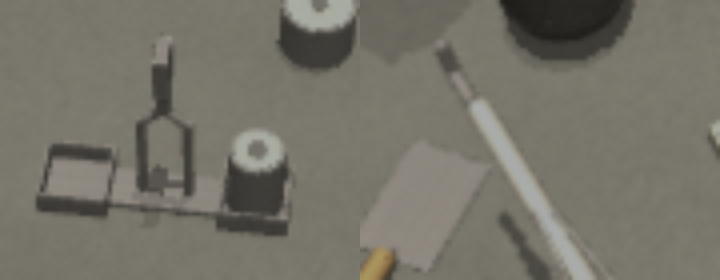

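The crop shows the empty pocket on the left, the bail and tab in the middle, the seated ring on the right, and the hook tip at the end of the arm. Next I'll plan the approach.

```bash
cat >> h.py <<'E'
def plan(p,yaw=None):
    "yaw = world angle of tool y. print the turn about tool z, then shift in tool axes after it"
    s=sense(); A=rot(s); y0=np.arctan2(A[1,1],A[0,1]); w=0
    if yaw is not None: w=-((yaw-y0+np.pi/2)%np.pi-np.pi/2)
    B=A@Rn.from_rotvec([0,0,w]).as_matrix(); d=B.T@(np.array(p)-s["eef_pos"])
    print("pos",np.round(s["eef_pos"],1),"yaw",round(y0,3),"tilt",np.round(A[:2,2],4),"turn",round(w,4),"shift",d.round(1),"rows>=",np.ceil(np.linalg.norm(d)/41.7),"F",np.round(s["force"],2),"w",round(s["grip_width"],3),"gf",round(s["grip_force"],1),"t",round(s["time_s"],2))
E
python3 - <<'E'
from h import *
c=cam("wrist"); print(c["T_tool_cam"],c["vertical_fov"],c["k1"])
plan([694,72,400],-0.87); plan([580,100,400],-0.87)
E
```

```text
[[-2.87997392e-05 -9.54040855e-01 -2.99676570e-01  7.71658601e+01]
 [ 9.99998129e-01 -6.07070408e-04  1.83654760e-03  1.49890635e+00]
 [-1.93406622e-03 -2.99675957e-01  9.54039087e-01 -1.23129363e+02]
 [ 0.00000000e+00  0.00000000e+00  0.00000000e+00  1.00000000e+00]] 68.68369272915622 -0.0186984530378704
pos [ 230.1 -471.7  249.9] yaw -1.117 tilt [-0.0002  0.001 ] turn -0.247 shift [ 705.2 -116.6 -149.7] rows>= 18.0 F [-0.4  -0.11  0.19] w 1.001 gf 0.0 t 0.15
pos [ 230.1 -471.7  249.9] yaw -1.117 tilt [-0.0002  0.001 ] turn -0.247 shift [ 636.2 -211.5 -149.6] rows>= 17.0 F [-0.4  -0.11  0.19] w 1.001 gf 0.0 t 0.15
```

Request:
move_arm --moves '[{"turn": [0,0,-0.0825],"translation": [0,0,-40],"hand": 1},{"turn": [0,0,-0.0825],"translation": [0,0,-40],"hand": 1},{"turn": [0,0,-0.0825],"translation": [0,0,-40],"hand": 1},{"turn": [0,0,0],"translation": [0,0,-30],"hand": 1},{"translation": [36,-12,0],"turn": [0,0,0],"hand": 1},{"translation": [36,-12,0],"turn": [0,0,0],"hand": 1},{"translation": [36,-12,0],"turn": [0,0,0],"hand": 1},{"translation": [36,-12,0],"turn": [0,0,0],"hand": 1},{"translation": [36,-12,0],"turn": [0,0,0],"hand": 1},{"translation": [36,-12,0],"turn": [0,0,0],"hand": 1}]'

```text
time_s: 0.98
eef_pos: [349.2, -275.7, 400.2]
ee_rot: [-0.0, 0.939, 0.343, 0.0]
force: [0.7, -0.9, 0.2]
grip_width: 0.997
grip_force: 0.0
```

Request:
move_arm --moves '[{"translation": [36,-12,0],"turn": [0,0,0],"hand": 1},{"translation": [36,-12,0],"turn": [0,0,0],"hand": 1},{"translation": [36,-12,0],"turn": [0,0,0],"hand": 1},{"translation": [36,-12,0],"turn": [0,0,0],"hand": 1},{"translation": [36,-12,0],"turn": [0,0,0],"hand": 1},{"translation": [36,-12,10],"turn": [0,0,0],"hand": 1},{"translation": [36,-12,10],"turn": [0,0,0],"hand": 1},{"translation": [36,-12,10],"turn": [0,0,0],"hand": 1},{"translation": [0,0,0],"turn": [0,0,0],"hand": 1},{"translation": [0,0,0],"turn": [0,0,0],"hand": 1}]'

```text
time_s: 1.82
eef_pos: [507.0, -16.9, 369.3]
ee_rot: [-0.001, 0.939, 0.345, -0.001]
force: [0.3, 0.2, -0.7]
grip_width: 0.997
grip_force: 0.0
```

```bash
python3 - <<'E'
from h import *
plan([694,72,200],-0.87)
c=cam("wrist"); cv2.imwrite("pics/w1.png",c["image"]); np.save("w1.npy",cloud(c)); import pickle; pickle.dump(c,open("w1.pkl","wb"))
E
```

```text
pos [507.  -16.9 369.3] yaw -0.866 tilt [-0.0021  0.0004] turn 0.0037 shift [200.5  52.9 169. ] rows>= 7.0 F [ 0.32  0.24 -0.73] w 0.997 gf 0.0 t 1.82
```

View pics/w1.png

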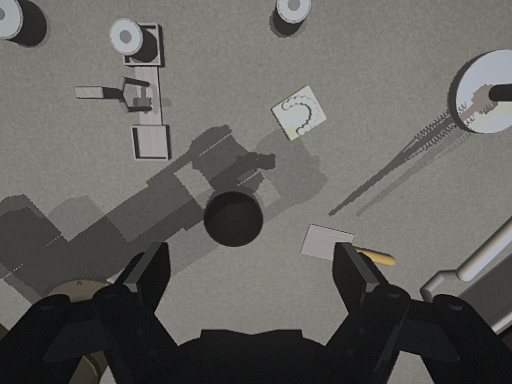

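The wrist view shows the empty pocket at (151,143), the seated ring at (127,38) and the tab at (90,92). The loose ring is at (292,8), the cast at (299,112) and the bowl at (234,218).

```bash
python3 - <<'E'
from h import *
import pickle
c=pickle.load(open("w1.pkl","rb")); P=np.load("w1.npy"); I=c["image"]
print("bench z",np.nanmedian(P[170:190,330:360,2]))
def mask(u0,u1,v0,v1,zl,zh):
    M=np.zeros((384,512),np.uint8); Z=P[v0:v1,u0:u1,2]; M[v0:v1,u0:u1]=((Z>zl)&(Z<zh)); return M
# empty pocket rim
M=mask(120,185,115,175,12,40); Q=P[M>0]; print("rim z",np.median(Q[:,2]))
uv=np.argwhere(M)[:,::-1].astype(np.float32)
g=onplane(c,uv,25)[:,:2].astype(np.float32); r=cv2.minAreaRect(g); print("pocket",r, np.median(g,0))
M=mask(95,170,10,70,62,90); uv=np.argwhere(M)[:,::-1]; g=onplane(c,uv,73)[:,:2].astype(np.float32); print("seated",cv2.minEnclosingCircle(g))
M=mask(65,120,75,110,170,200); uv=np.argwhere(M)[:,::-1]; g=onplane(c,uv,185)[:,:2].astype(np.float32); print("tab",cv2.minAreaRect(g),len(g))
M=mask(270,320,0,30,62,90); uv=np.argwhere(M)[:,::-1]; g=onplane(c,uv,70)[:,:2].astype(np.float32); print("loose",cv2.minEnclosingCircle(g))
E
```

```text
bench z -0.19582760433238658
rim z 20.35089574831155
pocket ((411.1162109375, 119.08092498779297), (56.08856201171875, 60.81108474731445), 40.17646789550781) [409.5199  121.06831]
seated ((524.7418823242188, 214.43215942382812), 24.616168975830078)
tab ((468.1140441894531, 165.34710693359375), (11.837074279785156, 36.11182403564453), 39.90748596191406) 431
loose ((696.0701293945312, 69.4487075805664), 23.256118774414062)
```

Request:
move_arm --moves '[{"turn": [0,0,0.006],"translation": [25,7,25],"hand": 1},{"turn": [0,0,0],"translation": [25,7,25],"hand": 1},{"turn": [0,0,0],"translation": [25,7,25],"hand": 1},{"turn": [0,0,0],"translation": [25,7,25],"hand": 1},{"turn": [0,0,0],"translation": [25,7,25],"hand": 1},{"turn": [0,0,0],"translation": [25,7,25],"hand": 1},{"turn": [0,0,0],"translation": [25,7,25],"hand": 1},{"turn": [0,0,0],"translation": [25,7,25],"hand": 1},{"turn": [0,0,0],"translation": [0,0,0],"hand": 1},{"turn": [0,0,0],"translation": [0,0,0],"hand": 1}]'

```text
time_s: 2.7
eef_pos: [696.0, 65.6, 168.2]
ee_rot: [-0.001, 0.94, 0.34, -0.002]
force: [0.0, -0.1, -0.0]
grip_width: 1.004
grip_force: 0.0
```

```bash
python3 - <<'E'
from h import *
c=cam("wrist"); P=cloud(c); plan([696,69.5,48],-0.8727)
M=(P[...,2]>62)&(P[...,2]<80)&(np.hypot(P[...,0]-696,P[...,1]-69.5)<40)
g=onplane(c,np.argwhere(M)[:,::-1],70)[:,:2].astype(np.float32); print("loose",cv2.minEnclosingCircle(g),cv2.minAreaRect(g),len(g))
cv2.imwrite("pics/w2.png",c["image"])
E
```

```text
pos [696.2  65.5 170.8] yaw -0.877 tilt [ 0.0003 -0.0003] turn -0.0041 shift [  2.4  -3.3 122.8] rows>= 3.0 F [0.5  0.36 1.14] w 0.997 gf 0.0 t 2.75
loose ((699.2157592773438, 71.99531555175781), 23.41020393371582) ((698.865478515625, 72.08193969726562), (45.94563293457031, 44.832725524902344), 39.771419525146484) 2304
```

Request:
move_arm --grip_force 40 --moves '[{"turn": [0,0,-0.004],"translation": [5,-3,20],"hand": 1},{"turn": [0,0,0],"translation": [0,0,30],"hand": 1},{"turn": [0,0,0],"translation": [0,0,30],"hand": 1},{"turn": [0,0,0],"translation": [0,0,25],"hand": 1},{"turn": [0,0,0],"translation": [0,0,16],"hand": 1},{"turn": [0,0,0],"translation": [0,0,0],"hand": 0.7},{"turn": [0,0,0],"translation": [0,0,0],"hand": 0.6},{"turn": [0,0,0],"translation": [0,0,0],"hand": 0.5},{"turn": [0,0,0],"translation": [0,0,0],"hand": 0.4},{"turn": [0,0,0],"translation": [0,0,0],"hand": 0.3}]'

```text
time_s: 3.58
eef_pos: [699.3, 72.0, 52.8]
ee_rot: [0.001, 0.94, 0.342, 0.002]
force: [-2.1, -1.3, 6.5]
grip_width: 0.53
grip_force: 41.4
```

Request:
move_arm --moves '[{"turn": [0,0,0],"translation": [0,0,0],"hand": 0.2},{"turn": [0,0,0],"translation": [0,0,0],"hand": 0.2},{"turn": [0,0,0],"translation": [0,0,0],"hand": 0.2},{"turn": [0,0,0],"translation": [0,0,0],"hand": 0.2}]'

```text
time_s: 3.92
eef_pos: [699.3, 72.0, 52.8]
ee_rot: [0.001, 0.94, 0.342, 0.002]
force: [-1.4, -1.3, 6.3]
grip_width: 0.524
grip_force: 41.4
```

Request:
move_arm --moves '[{"turn": [0,0,0],"translation": [0,0,-15],"hand": 0.2},{"turn": [0,0,0],"translation": [0,0,-35],"hand": 0.2},{"turn": [0,0,0],"translation": [0,0,-40],"hand": 0.2},{"turn": [0,0,0],"translation": [0,0,-40],"hand": 0.2},{"turn": [0,0,-0.12],"translation": [0,0,-40],"hand": 0.2},{"turn": [0,0,-0.12],"translation": [0,0,-40],"hand": 0.2},{"turn": [0,0,-0.12],"translation": [0,0,-10],"hand": 0.2},{"turn": [0,0,-0.12],"translation": [0,0,0],"hand": 0.2},{"turn": [0,0,-0.12],"translation": [0,0,0],"hand": 0.2},{"turn": [0,0,-0.12],"translation": [0,0,0],"hand": 0.2}]'

```text
time_s: 4.75
eef_pos: [697.9, 72.3, 271.1]
ee_rot: [0.001, 0.757, 0.654, 0.001]
force: [-0.3, -0.3, -2.2]
grip_width: 0.531
grip_force: 41.6
```

Request:
move_arm --moves '[{"turn": [0,0,-0.12],"translation": [0,0,0],"hand": 0.2},{"turn": [0,0,-0.12],"translation": [0,0,0],"hand": 0.2},{"turn": [0,0,-0.12],"translation": [0,0,0],"hand": 0.2},{"turn": [0,0,-0.12],"translation": [0,0,0],"hand": 0.2},{"turn": [0,0,-0.12],"translation": [0,0,0],"hand": 0.2},{"turn": [0,0,-0.12],"translation": [0,0,0],"hand": 0.2},{"turn": [0,0,-0.12],"translation": [0,0,0],"hand": 0.2},{"turn": [0,0,-0.12],"translation": [0,0,0],"hand": 0.2},{"turn": [0,0,-0.12],"translation": [0,0,0],"hand": 0.2},{"turn": [0,0,-0.12],"translation": [0,0,0],"hand": 0.2}]'

```text
time_s: 5.58
eef_pos: [697.9, 72.3, 270.9]
ee_rot: [0.001, 0.255, 0.967, 0.0]
force: [0.9, 0.1, -2.3]
grip_width: 0.526
grip_force: 41.6
```

Request:
move_arm --moves '[{"turn": [0,0,-0.12],"translation": [0,0,0],"hand": 0.2},{"turn": [0,0,-0.12],"translation": [0,0,0],"hand": 0.2},{"turn": [0,0,-0.12],"translation": [0,0,0],"hand": 0.2},{"turn": [0,0,-0.12],"translation": [0,0,0],"hand": 0.2},{"turn": [0,0,-0.12],"translation": [0,0,0],"hand": 0.2},{"turn": [0,0,-0.12],"translation": [0,0,0],"hand": 0.2},{"turn": [0,0,-0.12],"translation": [0,0,0],"hand": 0.2},{"turn": [0,0,-0.12],"translation": [0,0,0],"hand": 0.2},{"turn": [0,0,-0.12],"translation": [0,0,0],"hand": 0.2},{"turn": [0,0,-0.12],"translation": [0,0,0],"hand": 0.2}]'

```text
time_s: 6.42
eef_pos: [697.9, 72.3, 270.9]
ee_rot: [0.001, -0.335, 0.942, -0.0]
force: [-0.3, 0.2, -1.8]
grip_width: 0.528
grip_force: 41.5
```

```bash
python3 - <<'E'
from h import *
plan([410,119,270],2.269)
E
```

```text
pos [697.9  72.3 270.9] yaw 2.254 tilt [ 0.0018 -0.0002] turn -0.0147 shift [190.5 220.9   0.3] rows>= 7.0 F [-0.28  0.16 -1.83] w 0.528 gf 41.5 t 6.42
```

Request:
move_arm --moves '[{"turn": [0,0,-0.0147],"translation": [24,27.5,0],"hand": 0.2},{"turn": [0,0,0],"translation": [24,27.5,0],"hand": 0.2},{"turn": [0,0,0],"translation": [24,27.5,0],"hand": 0.2},{"turn": [0,0,0],"translation": [24,27.5,0],"hand": 0.2},{"turn": [0,0,0],"translation": [24,27.5,0],"hand": 0.2},{"turn": [0,0,0],"translation": [24,27.5,0],"hand": 0.2},{"turn": [0,0,0],"translation": [24,27.5,0],"hand": 0.2},{"turn": [0,0,0],"translation": [22,27.5,0],"hand": 0.2},{"turn": [0,0,0],"translation": [0,0,0],"hand": 0.2},{"turn": [0,0,0],"translation": [0,0,0],"hand": 0.2}]'

```text
time_s: 7.25
eef_pos: [410.6, 121.2, 271.0]
ee_rot: [0.002, -0.34, 0.941, -0.001]
force: [0.7, 0.2, -1.8]
grip_width: 0.53
grip_force: 42.1
```

```bash
python3 - <<'E'
from h import *
plan([410,119,150],2.269)
c=cam("wrist"); cv2.imwrite("pics/w3.png",c["image"]); np.save("w3.npy",cloud(c)); import pickle; pickle.dump(c,open("w3.pkl","wb"))
E
```

```text
pos [410.6 121.2 271. ] yaw 2.264 tilt [ 0.0037 -0.    ] turn -0.005 shift [  2.2  -1.  121. ] rows>= 3.0 F [ 0.73  0.23 -1.79] w 0.53 gf 42.1 t 7.25
```

View pics/w3.png

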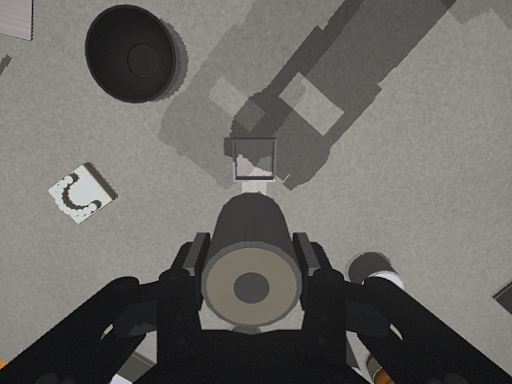

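The wrist view shows the held ring's top at (251,285) and the empty pocket ahead of it at (254,158). I'll measure the offset between them.

```bash
cat > off.py <<'E'
from h import *
def off(c,near=(410,119)):
    P=cloud(c); s=sense(); A=rot(s); p=np.array(s["eef_pos"])
    Lc=(P-p)@A  # tool coords
    M=(np.hypot(Lc[...,0],Lc[...,1])<40)&(Lc[...,2]<-8)&(Lc[...,2]>-30)&(P[...,2]>60)
    # keep the ring top: biggest blob
    n,l,st,_=cv2.connectedComponentsWithStats((M&(np.abs(Lc[...,1])<24.5)).astype(np.uint8)); k=1+st[1:,4].argmax()
    Q=Lc[l==k]; zt=np.percentile(Q[:,2],10); Q=Q[Q[:,2]<zt+4]
    uv=np.argwhere((l==k))[:,::-1]; uv=np.array([w for w in uv if Lc[w[1],w[0],2]<zt+4])
    ztw=p[2]-np.median(Q[:,2]); g=onplane(c,uv,ztw)[:,:2].astype(np.float32); rc=cv2.minEnclosingCircle(g); 
    rl=A.T@(np.r_[rc[0],ztw]-p); print("ring top world z",ztw.round(1),"tool xy",rl.round(1),"r",round(rc[1],1),"box",np.round(cv2.minAreaRect(g)[1],1))
    W=(P[...,2]>10)&(P[...,2]<32)&(np.hypot(P[...,0]-near[0],P[...,1]-near[1])<48)
    n,l,st,_=cv2.connectedComponentsWithStats(W.astype(np.uint8),connectivity=8); k=1+st[1:,4].argmax()
    g=onplane(c,np.argwhere(W)[:,::-1],22)[:,:2].astype(np.float32); r=cv2.minAreaRect(g)
    pl=A.T@(np.r_[r[0],22]-p); print("rim z",np.median(P[W][:,2]).round(1),"rect",np.round(r[0],1),np.round(r[1],1),round(r[2],1),"tool xy",pl.round(1))
    print("shift ring->pocket",(pl-rl)[:2].round(1), "world", (A@(pl-rl)).round(1))
E
python3 - <<'E'
from off import *
import pickle; off(pickle.load(open("w3.pkl","rb")))
E
```

```text
ring top world z 288.2 tool xy [ -0.7   0.2 -17.5] r 27.9 box [46.6 52.3]
rim z 21.0 rect [407.5 119.4] [58.4 57.9] 39.8 tool xy [  4.9   2.1 248.7]
shift ring->pocket [5.6 1.9] world [  -4.6   -2.2 -266.2]
```

```bash
python3 - <<'E'
from h import *
import pickle; c=pickle.load(open("w3.pkl","rb")); I=c["image"].astype(int)
s=sense();A=rot(s);p=s["eef_pos"]
print(I[225:345:4,225].tolist())
M=np.zeros((384,512),np.uint8); M[235:345,190:315]=((I[235:345,190:315,2]-I[235:345,190:315,0])>15)
n,l,st,_=cv2.connectedComponentsWithStats(M); k=1+st[1:,4].argmax(); print(st[k])
g=onplane(c,np.argwhere(l==k)[:,::-1],288.4); L=(g-p)@A; print(cv2.minEnclosingCircle(L[:,:2].astype(np.float32)),L[:,:2].min(0),L[:,:2].max(0))
E
```

```text
[[59, 60, 61], [57, 59, 61], [58, 59, 61], [60, 61, 62], [58, 58, 60], [58, 60, 62], [84, 85, 88], [81, 82, 85], [102, 115, 121], [100, 113, 119], [102, 116, 120], [100, 114, 119], [100, 114, 119], [101, 114, 119], [100, 114, 118], [101, 114, 120], [102, 114, 119], [101, 113, 118], [100, 114, 120], [99, 112, 118], [99, 112, 118], [99, 113, 118], [100, 113, 118], [92, 100, 105], [119, 124, 125], [136, 142, 145], [84, 88, 89], [28, 27, 25], [27, 28, 28], [22, 21, 20]]
[ 207  248   89   76 4440]
((-0.6464247107505798, -0.8699164986610413), 19.982492446899414) [-20.08052096 -20.49604993] [19.05490834 18.67140855]
```

Request:
move_arm --moves '[{"turn": [0,0,0],"translation": [2,1,30],"hand": 0.2},{"turn": [0,0,0],"translation": [2,1,35],"hand": 0.2},{"turn": [0,0,0],"translation": [0,0,35],"hand": 0.2},{"turn": [0,0,0],"translation": [0,0,20],"hand": 0.2},{"turn": [0,0,0],"translation": [0,0,0],"hand": 0.2},{"turn": [0,0,0],"translation": [0,0,0],"hand": 0.2}]'

```text
time_s: 7.8
eef_pos: [408.0, 119.7, 149.6]
ee_rot: [-0.0, -0.339, 0.941, 0.0]
force: [0.3, 0.7, -1.6]
grip_width: 0.524
grip_force: 41.9
```

```bash
python3 - <<'E'
from off import *
for _ in range(4): 
    plan([408,119,56],2.269); c=cam("wrist"); off(c)
E
```

```text
pos [408.  119.7 149.6] yaw 2.263 tilt [-0.0003 -0.    ] turn -0.0063 shift [ 0.5 -0.5 93.6] rows>= 3.0 F [ 0.27  0.68 -1.63] w 0.524 gf 41.9 t 7.8
ring top world z 166.9 tool xy [ -1.3   0.3 -16.3] r 28.0 box [46.3 52.6]
rim z 21.0 rect [405.4 118.3] [55.2 57.9] 39.7 tool xy [  3.6   1.  128.6]
shift ring->pocket [4.9 0.7] world [  -3.9   -2.6 -144.9]
pos [408.5 119.8 150.6] yaw 2.263 tilt [0.002 0.   ] turn -0.0062 shift [ 1.1 -0.1 94.6] rows>= 3.0 F [-0.   -0.36 -2.27] w 0.529 gf 41.9 t 7.85
ring top world z 167.8 tool xy [ -1.1   0.3 -16.9] r 27.7 box [46.4 52. ]
rim z 21.1 rect [407.  119.6] [59.4 57.9] 39.7 tool xy [  1.8   1.1 128.9]
shift ring->pocket [2.8 0.8] world [  -2.2   -1.2 -145.8]
pos [408.6 119.9 150.9] yaw 2.263 tilt [ 0.0032 -0.    ] turn -0.0061 shift [ 1.2 -0.1 94.9] rows>= 3.0 F [-0.04  0.04 -2.31] w 0.525 gf 41.9 t 7.9
ring top world z 168.2 tool xy [ -2.    0.2 -17.2] r 28.0 box [46.5 51.8]
rim z 21.2 rect [406.8 119.4] [58.5 57.9] 39.7 tool xy [  1.9   1.  128.9]
shift ring->pocket [4.  0.7] world [  -3.    -2.  -146.2]
pos [408.5 119.9 150.9] yaw 2.263 tilt [0.0034 0.    ] turn -0.0059 shift [ 1.2 -0.2 94.9] rows>= 3.0 F [ 0.15 -0.66 -1.09] w 0.529 gf 41.9 t 7.95
ring top world z 168.2 tool xy [ -0.6   0.3 -17.4] r 27.8 box [46.6 52.1]
rim z 21.1 rect [406.8 119.4] [58.5 57.9] 39.7 tool xy [  1.8   0.8 128.8]
shift ring->pocket [2.3 0.5] world [  -1.6   -1.1 -146.2]
```

Request:
move_arm --moves '[{"turn": [0,0,-0.006],"translation": [2.2,1.2,15],"hand": 0.2},{"turn": [0,0,0],"translation": [0,0,25],"hand": 0.2},{"turn": [0,0,0],"translation": [0,0,20],"hand": 0.2},{"turn": [0,0,0],"translation": [0,0,8],"hand": 0.2},{"turn": [0,0,0],"translation": [0,0,0],"hand": 0.2},{"turn": [0,0,0],"translation": [0,0,0],"hand": 0.2}]'

```text
time_s: 8.5
eef_pos: [405.4, 119.5, 82.3]
ee_rot: [0.001, -0.342, 0.94, -0.0]
force: [-0.0, -0.7, -1.4]
grip_width: 0.528
grip_force: 41.9
```

```bash
python3 - <<'E'
from off import *
for _ in range(2): 
    plan([408,119,56],2.269); c=cam("wrist"); off(c)
cv2.imwrite("pics/w4.png",c["image"])
E
```

```text
pos [405.4 119.5  82.3] yaw 2.269 tilt [0.0013 0.    ] turn 0.0002 shift [-1.6 -2.1 26.3] rows>= 1.0 F [-0.02 -0.71 -1.37] w 0.528 gf 41.9 t 8.5
ring top world z 99.5 tool xy [ -1.4   0.2 -16.9] r 27.9 box [46.5 52.2]
rim z 21.0 rect [401.5 115.7] [47.8 57.2] 39.7 tool xy [ 5.7 -0.2 60.5]
shift ring->pocket [ 7.1 -0.4] world [ -5.   -4.9 -77.5]
pos [405.6 119.5  82.5] yaw 2.269 tilt [0.0022 0.    ] turn 0.0003 shift [-1.5 -1.9 26.5] rows>= 1.0 F [-0.13 -0.1  -2.55] w 0.527 gf 41.9 t 8.55
ring top world z 99.8 tool xy [ -1.9   0.3 -17.2] r 28.0 box [46.4 52.2]
rim z 21.0 rect [401.3 115.6] [48.3 57.3] 39.2 tool xy [ 6.  -0.2 60.6]
shift ring->pocket [ 7.9 -0.5] world [ -5.5  -5.4 -77.8]
```

View pics/w4.png

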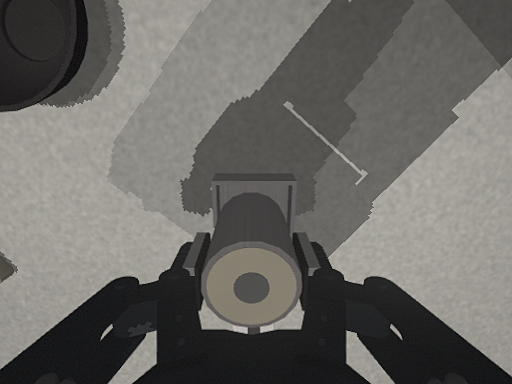

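The view shows the ring poised over the pocket, centred sideways. The outer rim edge is at row 177, which leaves about 1.5 mm still to go along tool x.

Request:
move_arm --moves '[{"turn": [0,0,0],"translation": [1.5,0,0],"hand": 0.2},{"turn": [0,0,0],"translation": [0,0,6],"hand": 0.2},{"turn": [0,0,0],"translation": [0,0,6],"hand": 0.2},{"turn": [0,0,0],"translation": [0,0,6],"hand": 0.2},{"turn": [0,0,0],"translation": [0,0,3],"hand": 0.2},{"turn": [0,0,0],"translation": [0,0,0],"hand": 0.2}]'

```text
time_s: 9.1
eef_pos: [403.5, 118.6, 59.6]
ee_rot: [-0.0, -0.342, 0.94, 0.0]
force: [0.9, 1.0, -2.9]
grip_width: 0.53
grip_force: 41.9
```

Request:
move_arm --moves '[{"turn": [0,0,0],"translation": [0,0,1.5],"hand": 0.2},{"turn": [0,0,0],"translation": [0,0,1.5],"hand": 0.2},{"turn": [0,0,0],"translation": [0,0,0],"hand": 0.2}]'

```text
time_s: 9.35
eef_pos: [403.6, 118.6, 57.2]
ee_rot: [0.0, -0.342, 0.94, -0.0]
force: [1.0, 0.1, -2.9]
grip_width: 0.53
grip_force: 41.9
```

Request:
move_arm --moves '[{"turn": [0,0,0],"translation": [0,0,0.7],"hand": 0.2},{"turn": [0,0,0],"translation": [0,0,0.7],"hand": 0.2},{"turn": [0,0,0],"translation": [0,0,0],"hand": 0.2}]'

```text
time_s: 9.6
eef_pos: [403.6, 118.6, 55.9]
ee_rot: [0.0, -0.342, 0.94, -0.0]
force: [1.3, 0.4, -2.4]
grip_width: 0.528
grip_force: 42.0
```

Request:
move_arm --moves '[{"turn": [0,0,0],"translation": [0,0,0.7],"hand": 0.2},{"turn": [0,0,0],"translation": [0,0,0.5],"hand": 0.2},{"turn": [0,0,0],"translation": [0,0,0],"hand": 0.2}]'

```text
time_s: 9.85
eef_pos: [403.9, 118.7, 55.7]
ee_rot: [0.0, -0.342, 0.94, -0.0]
force: [-3.3, 0.7, 14.8]
grip_width: 0.53
grip_force: 43.8
```

Request:
move_arm --moves '[{"turn": [0,0,0],"translation": [0,0,-0.6],"hand": 0.2},{"turn": [0,0,0],"translation": [0,0,0],"hand": 0.55},{"turn": [0,0,0],"translation": [0,0,0],"hand": 0.6},{"turn": [0,0,0],"translation": [0,0,0],"hand": 0.7},{"turn": [0,0,0],"translation": [0,0,0],"hand": 0.75},{"turn": [0,0,0],"translation": [0,0,0],"hand": 0.75},{"turn": [0,0,0],"translation": [0,0,0],"hand": 0.75}]'

```text
time_s: 10.43
eef_pos: [403.5, 118.5, 55.2]
ee_rot: [-0.0, -0.342, 0.94, 0.0]
force: [-1.9, 0.4, -0.5]
grip_width: 0.751
grip_force: 0.0
```

Request:
move_arm --moves '[{"turn": [0,0,0],"translation": [0,0,-10],"hand": 0.75},{"turn": [0,0,0],"translation": [0,0,-20],"hand": 0.75},{"turn": [0,0,0],"translation": [0,0,-35],"hand": 0.75},{"turn": [0,0,0],"translation": [0,0,-40],"hand": 0.75},{"turn": [0,0,0],"translation": [0,0,-40],"hand": 0.75},{"turn": [0,0,0],"translation": [0,0,-40],"hand": 0.75},{"turn": [0,0,0],"translation": [0,0,-40],"hand": 0.75},{"turn": [0,0,0],"translation": [0,0,-35],"hand": 0.75},{"turn": [0,0,0],"translation": [0,0,0],"hand": 0.75},{"turn": [0,0,0],"translation": [0,0,0],"hand": 0.75}]'

```text
time_s: 11.27
eef_pos: [403.9, 118.6, 316.4]
ee_rot: [0.002, -0.342, 0.94, -0.001]
force: [-0.6, -0.4, -2.0]
grip_width: 0.751
grip_force: 0.0
```

```bash
python3 - <<'E'
from h import *
plan([465,164,290],0.698)
c=cam("wrist"); P=cloud(c); cv2.imwrite("pics/w5.png",c["image"])
for n,zl,zh,zp,xy,r in (("loose",60,82,73,(405,119),40),("seated",60,82,73,(520,212),40),("tab",176,200,185,(466,165),40)):
    M=(P[...,2]>zl)&(P[...,2]<zh)&(np.hypot(P[...,0]-xy[0],P[...,1]-xy[1])<r)
    if M.sum()<20: print(n,"none"); continue
    g=onplane(c,np.argwhere(M)[:,::-1],zp)[:,:2].astype(np.float32); print(n,cv2.minEnclosingCircle(g),cv2.minAreaRect(g),np.median(P[M][:,2]))
E
```

```text
pos [403.9 118.6 316.4] yaw 2.269 tilt [0.0033 0.    ] turn -1.5704 shift [  4.4 -76.   26.6] rows>= 2.0 F [-0.61 -0.45 -1.99] w 0.751 gf 0.0 t 11.27
loose ((405.5771789550781, 116.34844970703125), 23.377788543701172) ((405.4866638183594, 116.30500030517578), (45.42935562133789, 45.47311019897461), 84.76471710205078) 72.92911130202421
seated ((523.7415771484375, 215.0517578125), 23.10525894165039) ((529.8067626953125, 218.4552001953125), (29.48845863342285, 44.711143493652344), 24.244504928588867) 72.91920608278708
tab ((462.81182861328125, 166.69149780273438), 15.09544563293457) ((462.47021484375, 166.70533752441406), (15.187434196472168, 27.922386169433594), 40.15305709838867) 183.8895126551422
```

View pics/w5.png

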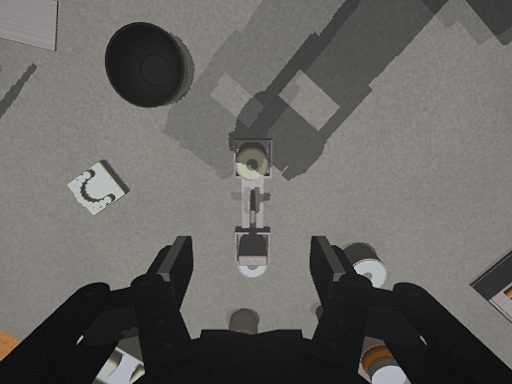

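The ring stands upright in the pocket, its top at 72.9 mm and the ring seen at (252,160) with the tab at (253,261). Now I'll turn and go over the tab.

Request:
move_arm --moves '[{"turn": [0,0,0.12],"translation": [0,0,0],"hand": 0.75},{"turn": [0,0,0.12],"translation": [0,0,0],"hand": 0.75},{"turn": [0,0,0.12],"translation": [0,0,0],"hand": 0.75},{"turn": [0,0,0.12],"translation": [0,0,0],"hand": 0.75},{"turn": [0,0,0.12],"translation": [0,0,0],"hand": 0.75},{"turn": [0,0,0.12],"translation": [0,0,0],"hand": 0.75},{"turn": [0,0,0.12],"translation": [0,0,0],"hand": 0.75},{"turn": [0,0,0.12],"translation": [0,0,0],"hand": 0.75},{"turn": [0,0,0.12],"translation": [0,0,0],"hand": 0.75},{"turn": [0,0,0.12],"translation": [0,0,0],"hand": 0.75}]'

```text
time_s: 12.15
eef_pos: [403.1, 118.5, 313.6]
ee_rot: [-0.002, 0.251, 0.968, -0.0]
force: [0.2, 0.4, -0.0]
grip_width: 0.75
grip_force: 0.0
```

Request:
move_arm --moves '[{"turn": [0,0,0.12],"translation": [0,0,0],"hand": 0.75},{"turn": [0,0,0.12],"translation": [0,0,0],"hand": 0.75},{"turn": [0,0,0.12],"translation": [0,0,0],"hand": 0.75},{"turn": [0,0,0.011],"translation": [-2,25,0],"hand": 0.75},{"turn": [0,0,0],"translation": [0,26,0],"hand": 0.75},{"turn": [0,0,0],"translation": [0,25.5,0],"hand": 0.75},{"turn": [0,0,0],"translation": [0,0,15],"hand": 0.75},{"turn": [0,0,0],"translation": [0,0,10],"hand": 0.75},{"turn": [0,0,0],"translation": [0,0,0],"hand": 0.75},{"turn": [0,0,0],"translation": [0,0,0],"hand": 0.75}]'

```text
time_s: 12.98
eef_pos: [462.6, 166.1, 289.4]
ee_rot: [-0.001, 0.423, 0.906, -0.001]
force: [-0.7, 0.2, 1.5]
grip_width: 0.749
grip_force: 0.0
```

```bash
python3 - <<'E'
from h import *
for _ in range(3):
    plan([464,166,165],0.698); s=sense(); A=rot(s)
    c=cam("wrist"); P=cloud(c)
    for n,zl,zh,zp,xy,r in (("loose",66,82,73,(405,117),40),("seated",66,82,73,(522,213),40),("tab",176,200,185,(464,165),40)):
        M=(P[...,2]>zl)&(P[...,2]<zh)&(np.hypot(P[...,0]-xy[0],P[...,1]-xy[1])<r)
        if M.sum()<20: print(n,"none"); continue
        g=onplane(c,np.argwhere(M)[:,::-1],zp)[:,:2].astype(np.float32); q=cv2.minAreaRect(g); print(n,np.round(q[0],1),np.round(q[1],1),round(q[2],1),"tool",((np.r_[q[0],zp]-s["eef_pos"])@A).round(1),np.median(P[M][:,2]).round(1))
cv2.imwrite("pics/w6.png",c["image"])
E
```

```text
pos [462.6 166.1 289.4] yaw 0.698 tilt [-0.0026 -0.0003] turn -0.0002 shift [ -1.1   1.3 124.4] rows>= 3.0 F [-0.65  0.22  1.53] w 0.749 gf 0.0 t 12.98
loose [406.8 119.4] [46.1 44.1] 39.9 tool [-2.000e-01 -7.230e+01  2.165e+02] 73.1
seated [521.3 216.7] [45.2 45.5] 86.7 tool [  0.7  77.9 216.2] 73.0
tab [464.1 170.2] [11.2 31.2] 39.9 tool [  2.    4.  104.4] 184.4
pos [462.9 166.1 290.3] yaw 0.698 tilt [-0.0007 -0.0001] turn -0.0002 shift [ -0.8   0.9 125.3] rows>= 4.0 F [ 0.74 -0.16 -0.2 ] w 0.757 gf 0.0 t 13.03
loose [406.7 119.3] [44.7 45.7] 37.5 tool [ 2.000e-01 -7.310e+01  2.173e+02] 73.1
seated [521.4 216.3] [44.5 45.7] 87.1 tool [  0.8  77.2 217.2] 73.0
tab [463.8 169.8] [11.3 30.4] 40.0 tool [  2.2   3.1 105.3] 184.4
pos [463.1 166.1 290.7] yaw 0.698 tilt [0.0004 0.    ] turn -0.0002 shift [ -0.7   0.6 125.7] rows>= 4.0 F [ 0.56 -0.49 -0.07] w 0.748 gf 0.0 t 13.08
loose [406.7 119.4] [45.7 45.5] 81.8 tool [  0.5 -73.3 217.7] 73.1
seated [521.4 216.5] [44.6 46.5] 85.6 tool [  1.2  77.  217.7] 73.0
tab [463.9 170.1] [11.3 31.4] 40.0 tool [  2.5   3.1 105.7] 184.4
```

Request:
move_arm --moves '[{"turn": [0,0,0],"translation": [1.8,2.5,25],"hand": 0.75},{"turn": [0,0,0],"translation": [0,0,35],"hand": 0.6},{"turn": [0,0,0],"translation": [0,0,35],"hand": 0.5},{"turn": [0,0,0],"translation": [0,0,20],"hand": 0.5},{"turn": [0,0,0],"translation": [0,0,10],"hand": 0.5},{"turn": [0,0,0],"translation": [0,0,0],"hand": 0.4},{"turn": [0,0,0],"translation": [0,0,0],"hand": 0.35},{"turn": [0,0,0],"translation": [0,0,0],"hand": 0.3},{"turn": [0,0,0],"translation": [0,0,0],"hand": 0.3}]'

```text
time_s: 13.88
eef_pos: [464.7, 169.5, 166.8]
ee_rot: [0.001, 0.423, 0.906, 0.001]
force: [-1.4, -0.2, -0.2]
grip_width: 0.303
grip_force: 0.0
```

```bash
python3 - <<'E'
from h import *
plan([464,166,165],0.698)
c=cam("scene"); plan([464,166,165],0.698); I=c["image"]; cv2.imwrite("pics/s6.png",cv2.resize(I[130:240,190:330],(0,0),fx=5,fy=5,interpolation=cv2.INTER_CUBIC))
E
```

```text
pos [464.7 169.5 166.8] yaw 0.698 tilt [0.0029 0.0003] turn 0.0002 shift [-2.2 -2.8  1.8] rows>= 1.0 F [-1.35 -0.2  -0.17] w 0.303 gf 0.0 t 13.88
pos [464.6 169.5 166.6] yaw 0.698 tilt [0.0024 0.0003] turn 0.0002 shift [-2.3 -2.7  1.6] rows>= 1.0 F [ 0.12  0.89 -0.58] w 0.305 gf 0.0 t 13.93
```

View pics/s6.png

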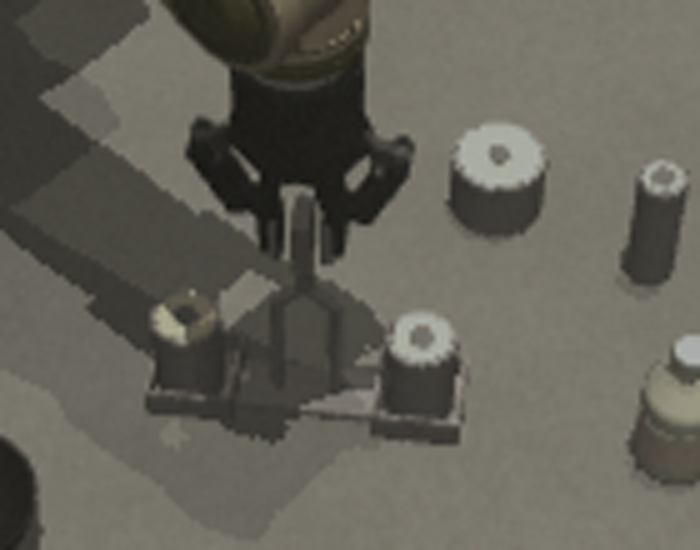

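The crop shows both rings seated and the tab (300,240) centred between the fingers. Closing now.

Request:
move_arm --grip_force 80 --moves '[{"turn": [0,0,0],"translation": [0,0,0],"hand": 0.22},{"turn": [0,0,0],"translation": [0,0,0],"hand": 0.17},{"turn": [0,0,0],"translation": [0,0,0],"hand": 0.12},{"turn": [0,0,0],"translation": [0,0,0],"hand": 0.05},{"turn": [0,0,0],"translation": [0,0,0],"hand": 0.05},{"turn": [0,0,0],"translation": [0,0,0],"hand": 0.05},{"turn": [0,0,0],"translation": [0,0,0],"hand": 0.05}]'

```text
time_s: 14.52
eef_pos: [464.2, 169.6, 165.8]
ee_rot: [0.0, 0.423, 0.906, 0.0]
force: [-0.3, 2.3, 6.4]
grip_width: 0.135
grip_force: 78.1
```

Request:
move_arm --moves '[{"turn": [0,0,0],"translation": [0,0,-3],"hand": 0.05},{"turn": [0,0,0],"translation": [0,0,-7],"hand": 0.05},{"turn": [0,0,0],"translation": [0,0,-15],"hand": 0.05},{"turn": [0,0,0],"translation": [0,0,-20],"hand": 0.05},{"turn": [0,0,0],"translation": [0,0,-20],"hand": 0.05},{"turn": [0,0,0],"translation": [0,0,-20],"hand": 0.05},{"turn": [0,0,0],"translation": [0,0,-20],"hand": 0.05},{"turn": [0,0,0],"translation": [0,0,-15],"hand": 0.05},{"turn": [0,0,0],"translation": [0,0,0],"hand": 0.05},{"turn": [0,0,0],"translation": [0,0,0],"hand": 0.05}]'

```text
time_s: 15.35
eef_pos: [463.8, 169.3, 284.8]
ee_rot: [-0.0, 0.423, 0.906, -0.0]
force: [1.4, -0.4, -8.0]
grip_width: 0.126
grip_force: 78.3
```

```bash
python3 - <<'E'
from h import *
for i in range(6):
    c=cam("top" if i else "scene"); s=sense(); print(np.round(s["force"],2),s["wrist_torque"].round(3),s["eef_pos"].round(1))
# hook again, both views
yaw=-0.127
for n in("scene","top"):
    c=cam(n); P=cloud(c)
    M=(P[...,2]>235)&(P[...,2]<300)&(P[...,0]>515)&(P[...,0]<700)&(P[...,1]<-190)&(P[...,1]>-260)
    Q=P[M]; Q=Q[np.argsort(Q[:,0])]; arm=Q[(Q[:,0]>580)]; f=np.polyfit(arm[:,0],arm[:,1],1); print(n,"yaw",np.arctan(f[0]),"y at 553",np.polyval(f,553), "xmin",Q[:3].round(1))
    t=Q[Q[:,0]<575]; 
    for b in np.arange(520,575,5):
        B=t[(t[:,0]>=b)&(t[:,0]<b+5)]
        if len(B): print(b,len(B),B.mean(0).round(1),B[:,2].max().round(1))
plan([480,-209,360],1.44)
E
```

```text
[-0.21 -0.39 -8.  ] [-0.     0.054  0.006] [463.5 169.3 284. ]
[-1.27  0.23 -7.62] [ 0.008  0.05  -0.021] [463.4 169.3 283.7]
[-0.29  0.02 -7.79] [-0.051  0.003  0.03 ] [463.5 169.3 283.7]
[ 0.65 -0.48 -7.07] [-0.006  0.041 -0.072] [463.5 169.3 283.9]
[-0.03  0.41 -7.14] [-0.043 -0.009 -0.029] [463.7 169.3 284.2]
[ 0.16 -0.46 -7.52] [-0.016 -0.005  0.016] [463.8 169.4 284.5]
scene yaw -0.13307187382183047 y at 553 -219.49244927405812 xmin [[ 531.3 -215.1  279.7]
 [ 534.  -219.1  282.7]
 [ 534.4 -216.9  281. ]]
530 5 [ 533.9 -218.5  280.2] 282.7
535 14 [ 537.4 -217.2  273.6] 281.0
540 18 [ 542.4 -218.3  263.9] 273.2
545 5 [ 548.2 -219.5  257.9] 258.8
550 9 [ 552.6 -218.9  256.2] 258.8
555 7 [ 557.3 -220.3  254.8] 259.2
560 4 [ 561.1 -221.7  253.8] 256.0
565 2 [ 567.2 -222.4  260. ] 260.4
570 2 [ 574.  -223.9  268.1] 269.2
top yaw -0.13453485700087406 y at 553 -215.94908084216604 xmin [[ 531.2 -212.5  275.3]
 [ 531.2 -215.4  275.5]
 [ 531.4 -218.7  274.8]]
530 6 [ 532.3 -214.8  278. ] 282.7
535 5 [ 537.  -213.7  270.9] 283.6
540 4 [ 542.7 -214.9  255.7] 261.3
545 4 [ 547.  -214.7  253.8] 258.0
550 5 [ 552.3 -216.2  253.8] 257.7
555 4 [ 557.7 -218.7  248.4] 250.8
560 6 [ 562.7 -219.6  251.5] 254.4
565 5 [ 567.4 -218.6  257.9] 263.7
570 8 [ 573.  -220.4  261. ] 271.4
pos [463.9 169.4 284.9] yaw 0.698 tilt [-0.0009 -0.0001] turn -0.7418 shift [ -65.2 -373.1  -75.1] rows>= 10.0 F [ 0.09  0.43 -7.11] w 0.129 gf 78.4 t 15.75
```

Request:
move_arm --moves '[{"turn": [0,0,-0.09],"translation": [0,0,-8],"hand": 0.05},{"turn": [0,0,-0.09],"translation": [0,0,-10],"hand": 0.05},{"turn": [0,0,-0.1],"translation": [0,0,-10],"hand": 0.05},{"turn": [0,0,-0.1],"translation": [0,0,-10],"hand": 0.05},{"turn": [0,0,-0.1],"translation": [0,0,-10],"hand": 0.05},{"turn": [0,0,-0.1],"translation": [0,0,-10],"hand": 0.05},{"turn": [0,0,-0.1],"translation": [0,0,-10],"hand": 0.05},{"turn": [0,0,-0.059],"translation": [0,0,0],"hand": 0.05},{"turn": [0,0,0],"translation": [-2,-10,0],"hand": 0.05},{"turn": [0,0,0],"translation": [-4,-20,0],"hand": 0.05}]'

```text
time_s: 16.58
eef_pos: [465.7, 139.3, 352.9]
ee_rot: [-0.0, 0.066, 0.998, 0.0]
force: [0.3, -2.0, -7.6]
grip_width: 0.13
grip_force: 78.4
```

Request:
move_arm --moves '[{"turn": [0,0,0],"translation": [-6,-30,0],"hand": 0.05},{"turn": [0,0,0],"translation": [-7,-35,0],"hand": 0.05},{"turn": [0,0,0],"translation": [-7,-35,0],"hand": 0.05},{"turn": [0,0,0],"translation": [-7,-35,0],"hand": 0.05},{"turn": [0,0,0],"translation": [-7,-35,0],"hand": 0.05},{"turn": [0,0,0],"translation": [-7,-35,0],"hand": 0.05},{"turn": [0,0,0],"translation": [-7,-35,0],"hand": 0.05},{"turn": [0,0,0],"translation": [-6,-30,0],"hand": 0.05},{"turn": [0,0,0],"translation": [-5,-25,0],"hand": 0.05},{"turn": [0,0,0],"translation": [-4,-20,0],"hand": 0.05}]'

```text
time_s: 17.42
eef_pos: [485.7, -184.6, 352.5]
ee_rot: [-0.001, 0.069, 0.998, -0.0]
force: [1.3, 1.0, -7.5]
grip_width: 0.13
grip_force: 78.5
```

Request:
move_arm --moves '[{"turn": [0,0,0],"translation": [-3,-16,0],"hand": 0.05},{"turn": [0,0,0],"translation": [-2,-10,0],"hand": 0.05},{"turn": [0,0,0],"translation": [0,0,0],"hand": 0.05},{"turn": [0,0,0],"translation": [0,0,0],"hand": 0.05},{"turn": [0,0,0],"translation": [0,0,0],"hand": 0.05}]'

```text
time_s: 17.83
eef_pos: [487.9, -207.3, 353.3]
ee_rot: [-0.0, 0.067, 0.998, 0.0]
force: [0.8, -0.5, -7.2]
grip_width: 0.13
grip_force: 78.6
```

```bash
python3 - <<'E'
from h import *
plan([487.6,-208.6,352],1.437)
c=cam("scene"); P=cloud(c); np.save("s7.npy",P); I=c["image"]; cv2.imwrite("pics/s7f.png",I)
cv2.imwrite("pics/s7.png",cv2.resize(I[170:300,80:230],(0,0),fx=4.6,fy=4.6,interpolation=cv2.INTER_CUBIC))
w=cam("wrist"); np.save("w7.npy",cloud(w)); cv2.imwrite("pics/w7.png",w["image"])
plan([487.6,-208.6,352],1.437)
E
```

```text
pos [ 487.9 -207.3  353.3] yaw 1.437 tilt [-0.0002  0.0006] turn 0.0004 shift [ 0.1 -1.3  1.3] rows>= 1.0 F [ 0.79 -0.54 -7.18] w 0.13 gf 78.6 t 17.83
pos [ 488.  -207.2  353.5] yaw 1.438 tilt [0.0002 0.0001] turn 0.0011 shift [ 0.2 -1.4  1.5] rows>= 1.0 F [ 0.27  0.13 -7.34] w 0.128 gf 78.6 t 17.93
```

View pics/s7.png

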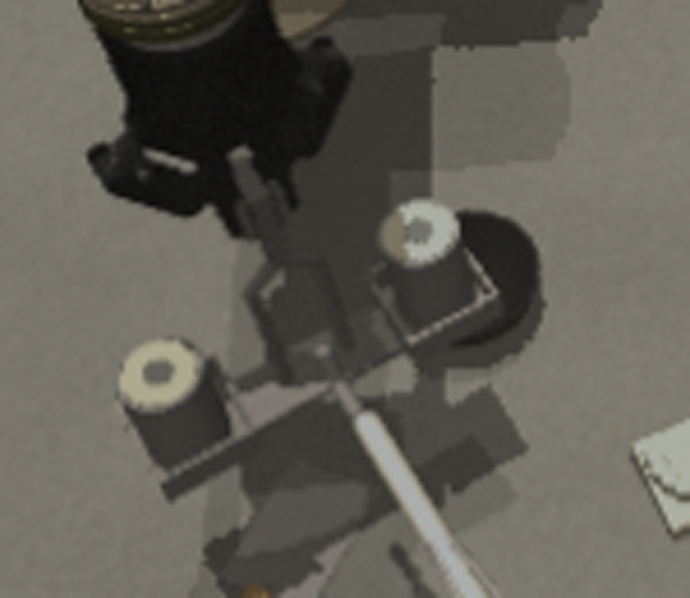

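The crop shows the carrier held upright with both rings in, the hook tip at (322,352) just this side of the window. I'll measure the carrier against the hook in the same camera.

```bash
cat > rel.py <<'E'
from h import *
def circfit(c,P,near,z,name):
    M=(np.abs(P[...,2]-z)<7)&(np.hypot(P[...,0]-near[0],P[...,1]-near[1])<32)
    zt=np.percentile(P[M][:,2],75); M&=np.abs(P[...,2]-zt)<4
    g=onplane(c,np.argwhere(M)[:,::-1],zt)[:,:2].astype(np.float32); q=cv2.minEnclosingCircle(g); print(name,np.round(q[0],1),round(q[1],1),"z",zt.round(1),M.sum()); return np.r_[q[0],zt]
def rel(n):
    c=cam(n); P=cloud(c); s=sense(); A=rot(s); p=s["eef_pos"]; zt=p[2]-166+73
    a=circfit(c,P,(p+75*A[:,1]-[4,0,0]),zt,n+" A"); b=circfit(c,P,(p-75*A[:,1]-[4,0,0]),zt,n+" B"); m=(a+b)/2; d=a-b
    print("mid",m.round(1),"yaw",np.arctan2(d[1],d[0]).round(3),"dist",np.hypot(d[0],d[1]).round(1),"bias vs tcp",(m-p)[:2].round(1))
    M=(P[...,2]>285)&(P[...,2]<330)&(P[...,0]>560); 
    return c,P,m
E
python3 - <<'E'
from rel import *
for n in("scene","top","scene"): rel(n)
E
```

```text
scene A [ 497.9 -133.1] 23.7 z 264.1 203
scene B [ 478.5 -287.3] 24.5 z 264.2 231
mid [ 488.2 -210.2  264.2] yaw 1.446 dist 155.4 bias vs tcp [ 0.2 -2.9]
top A [ 494.5 -129.1] 22.9 z 261.8 148
top B [ 475.7 -282.2] 22.1 z 261.8 88
mid [ 485.1 -205.6  261.8] yaw 1.449 dist 154.3 bias vs tcp [-2.9  1.8]
scene A [ 498.5 -132.1] 23.9 z 264.0 199
scene B [ 477.8 -287.9] 24.0 z 264.1 234
mid [ 488.1 -210.   264. ] yaw 1.439 dist 157.1 bias vs tcp [ 0.1 -2.4]
```

Request:
move_arm --moves '[{"turn": [0,0,0],"translation": [-6,-1.6,0],"hand": 0.05},{"turn": [0,0,0],"translation": [-10,0,0],"hand": 0.05},{"turn": [0,0,0],"translation": [-10,0,0],"hand": 0.05},{"turn": [0,0,0],"translation": [-10,0,0],"hand": 0.05},{"turn": [0,0,0],"translation": [-10,0,0],"hand": 0.05},{"turn": [0,0,0],"translation": [-10,0,0],"hand": 0.05},{"turn": [0,0,0],"translation": [-8,0,0],"hand": 0.05},{"turn": [0,0,0],"translation": [-6,0,0],"hand": 0.05},{"turn": [0,0,0],"translation": [0,0,0],"hand": 0.05},{"turn": [0,0,0],"translation": [0,0,0],"hand": 0.05}]'

```text
time_s: 18.92
eef_pos: [557.2, -219.0, 353.0]
ee_rot: [-0.0, 0.067, 0.998, 0.0]
force: [-0.1, 0.5, -6.9]
grip_width: 0.129
grip_force: 78.6
```

```bash
python3 - <<'E'
from rel import *
plan([557.5,-218.3,310],1.437)
c,P,m=rel("scene")
Q=P[(P[...,2]>225)&(P[...,2]<300)&(P[...,0]>575)&(P[...,0]<720)&(abs(P[...,1]+228)<22)]; f=np.polyfit(Q[:,0],Q[:,1],1); print("arm yaw",np.arctan(f[0]).round(4),"y@557",np.polyval(f,557).round(1))
cv2.imwrite("pics/s8.png",cv2.resize(c["image"][180:310,80:230],(0,0),fx=4.6,fy=4.6,interpolation=cv2.INTER_CUBIC))
E
```

```text
pos [ 557.2 -219.   353. ] yaw 1.437 tilt [-0.0006  0.0003] turn 0.0004 shift [-0.2  0.8 43. ] rows>= 2.0 F [-0.14  0.46 -6.9 ] w 0.129 gf 78.6 t 18.92
scene A [ 566.1 -143.6] 23.6 z 263.1 223
scene B [ 547.1 -297.5] 23.9 z 262.0 269
mid [ 556.6 -220.5  262.6] yaw 1.448 dist 155.1 bias vs tcp [-0.4 -1.5]
arm yaw -0.1283 y@557 -220.3
```

View pics/s8.png

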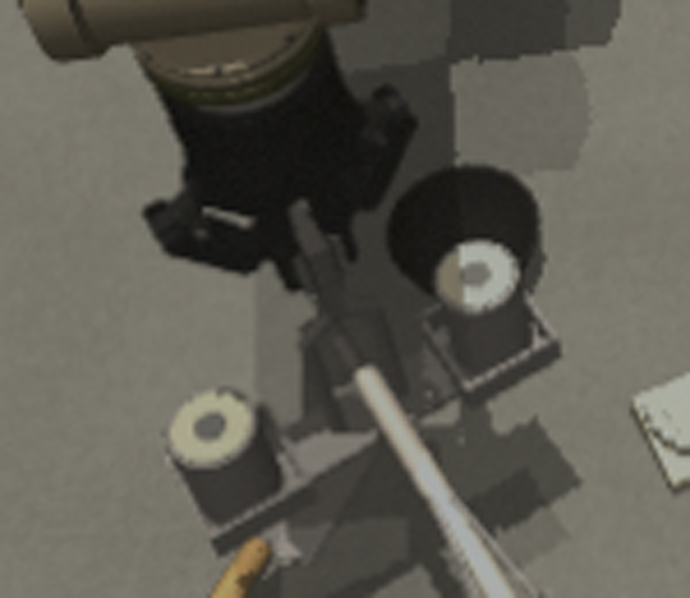

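The crop shows the bail over the hook, with the arm running centred through the window at about (355,375). Now I'll lower it.

Request:
move_arm --moves '[{"turn": [0,0,0],"translation": [0,0,6],"hand": 0.05},{"turn": [0,0,0],"translation": [0,0,8],"hand": 0.05},{"turn": [0,0,0],"translation": [0,0,8],"hand": 0.05},{"turn": [0,0,0],"translation": [0,0,5],"hand": 0.05},{"turn": [0,0,0],"translation": [0,0,3],"hand": 0.05},{"turn": [0,0,0],"translation": [0,0,0],"hand": 0.05},{"turn": [0,0,0],"translation": [0,0,0],"hand": 0.05}]'

```text
time_s: 19.55
eef_pos: [557.1, -219.1, 323.3]
ee_rot: [0.0, 0.067, 0.998, 0.0]
force: [-0.2, -0.6, -7.2]
grip_width: 0.134
grip_force: 78.6
```

Request:
move_arm --moves '[{"turn": [0,0,0],"translation": [0,0,2],"hand": 0.05},{"turn": [0,0,0],"translation": [0,0,2],"hand": 0.05},{"turn": [0,0,0],"translation": [0,0,2],"hand": 0.05},{"turn": [0,0,0],"translation": [0,0,2],"hand": 0.05},{"turn": [0,0,0],"translation": [0,0,2],"hand": 0.05},{"turn": [0,0,0],"translation": [0,0,2],"hand": 0.05},{"turn": [0,0,0],"translation": [0,0,2],"hand": 0.05},{"turn": [0,0,0],"translation": [0,0,2],"hand": 0.05},{"turn": [0,0,0],"translation": [0,0,2],"hand": 0.05},{"turn": [0,0,0],"translation": [0,0,2],"hand": 0.05}]'

```text
time_s: 20.38
eef_pos: [557.1, -219.1, 303.3]
ee_rot: [0.0, 0.067, 0.998, -0.0]
force: [-0.4, 0.2, -5.1]
grip_width: 0.131
grip_force: 78.9
```

```bash
cat > st.py <<'E'
from rel import *
F=[];W=[]
for i in range(4):
    c=cam("scene"); s=sense(); F.append(s["force"]); W.append(s["wrist_torque"])
print("F",np.mean(F,0).round(2),"torque",np.mean(W,0).round(3))
plan([557.5,-218.3,245],1.437)
c,P,m=rel("scene")
Q=P[(P[...,2]>130)&(P[...,2]<300)&(P[...,0]>600)&(P[...,0]<740)&(abs(P[...,1]+232)<22)]; f=np.polyfit(Q[:,0],Q[:,1],1); g=np.polyfit(Q[:,0],Q[:,2],1); print("arm yaw",np.arctan(f[0]).round(4),"y@557",np.polyval(f,557).round(1),"slope",g[0].round(4),"z@600",np.polyval(g,600).round(1))
E
python3 st.py
```

```text
F [-0.69 -0.34 -6.13] torque [-0.097  0.087 -0.015]
pos [ 557.1 -219.   303.3] yaw 1.437 tilt [0. 0.] turn 0.0002 shift [-0.3  0.8 58.3] rows>= 2.0 F [-0.81 -0.2  -6.29] w 0.128 gf 78.8 t 20.58
scene A [ 566.4 -144.1] 24.0 z 213.7 212
scene B [ 547. -299.] 23.1 z 212.8 240
mid [ 556.7 -221.5  213.2] yaw 1.446 dist 156.1 bias vs tcp [-0.4 -2.4]
arm yaw -0.118 y@557 -221.2 slope -0.1315 z@600 254.0
```

Request:
move_arm --moves '[{"turn": [0,0,0],"translation": [0,0,2.5],"hand": 0.05},{"turn": [0,0,0],"translation": [0,0,2.5],"hand": 0.05},{"turn": [0,0,0],"translation": [0,0,2.5],"hand": 0.05},{"turn": [0,0,0],"translation": [0,0,2.5],"hand": 0.05},{"turn": [0,0,0],"translation": [0,0,2.5],"hand": 0.05},{"turn": [0,0,0],"translation": [0,0,2.5],"hand": 0.05},{"turn": [0,0,0],"translation": [0,0,2.5],"hand": 0.05},{"turn": [0,0,0],"translation": [0,0,2.5],"hand": 0.05},{"turn": [0,0,0],"translation": [0,0,2.5],"hand": 0.05},{"turn": [0,0,0],"translation": [0,0,2.5],"hand": 0.05}]'

```text
time_s: 21.47
eef_pos: [557.1, -219.1, 278.2]
ee_rot: [-0.0, 0.067, 0.998, -0.0]
force: [-2.9, -0.4, -2.5]
grip_width: 0.131
grip_force: 79.3
```

Request:
move_arm --moves '[{"turn": [0,0,0],"translation": [0,0,2.5],"hand": 0.05},{"turn": [0,0,0],"translation": [0,0,2.5],"hand": 0.05},{"turn": [0,0,0],"translation": [0,0,2.5],"hand": 0.05},{"turn": [0,0,0],"translation": [0,0,2.5],"hand": 0.05},{"turn": [0,0,0],"translation": [0,0,2],"hand": 0.05},{"turn": [0,0,0],"translation": [0,0,2],"hand": 0.05},{"turn": [0,0,0],"translation": [0,0,0],"hand": 0.05},{"turn": [0,0,0],"translation": [0,0,0],"hand": 0.05},{"turn": [0,0,0],"translation": [0,0,0],"hand": 0.05}]'

```text
time_s: 22.22
eef_pos: [557.1, -219.0, 264.4]
ee_rot: [0.0, 0.067, 0.998, -0.0]
force: [-2.7, -0.4, -2.1]
grip_width: 0.131
grip_force: 79.4
```

```bash
python3 st.py
```

```text
F [-2.54 -0.28 -2.01] torque [0.019 0.626 0.022]
pos [ 557.1 -219.1  264.4] yaw 1.437 tilt [ 0.0001 -0.    ] turn 0.0002 shift [-0.3  0.8 19.4] rows>= 1.0 F [-2.8  -0.59 -1.85] w 0.129 gf 79.4 t 22.42
scene A [ 564.7 -144.3] 22.9 z 174.6 191
scene B [ 546.8 -299.7] 23.2 z 174.0 231
mid [ 555.8 -222.   174.3] yaw 1.456 dist 156.4 bias vs tcp [-1.3 -2.9]
arm yaw -0.1139 y@557 -221.7 slope 0.012 z@600 221.7
```

Request:
move_arm --moves '[{"turn": [0,0,0],"translation": [1,0,0],"hand": 0.05},{"turn": [0,0,0],"translation": [1,0,0],"hand": 0.05},{"turn": [0,0,0],"translation": [1,0,0],"hand": 0.05},{"turn": [0,0,0],"translation": [0,0,0],"hand": 0.05},{"turn": [0,0,0],"translation": [0,0,0],"hand": 0.05}]'

```text
time_s: 22.88
eef_pos: [554.4, -218.7, 264.6]
ee_rot: [0.001, 0.067, 0.998, -0.0]
force: [3.2, -1.6, -1.4]
grip_width: 0.13
grip_force: 79.5
```

```bash
python3 st.py
```

```text
F [ 3.57 -0.22 -1.18] torque [-0.16  -0.827  0.02 ]
pos [ 554.3 -218.7  264.4] yaw 1.437 tilt [ 0.0007 -0.0002] turn 0.0002 shift [-3.1  0.8 19.4] rows>= 1.0 F [ 3.56 -0.08 -1.97] w 0.129 gf 79.5 t 23.08
scene A [ 562.9 -144. ] 22.9 z 174.9 186
scene B [ 544.6 -299.7] 23.6 z 174.2 225
mid [ 553.7 -221.8  174.5] yaw 1.453 dist 156.8 bias vs tcp [-0.6 -3.1]
arm yaw -0.1145 y@557 -221.6 slope 0.0015 z@600 222.6
```

Request:
move_arm --moves '[{"turn": [0,0,0],"translation": [-0.8,0,0],"hand": 0.05},{"turn": [0,0,0],"translation": [-0.7,0,0],"hand": 0.05},{"turn": [0,0,0],"translation": [0,0,2],"hand": 0.05},{"turn": [0,0,0],"translation": [0,0,2],"hand": 0.05},{"turn": [0,0,0],"translation": [0,0,2],"hand": 0.05},{"turn": [0,0,0],"translation": [0,0,2],"hand": 0.05},{"turn": [0,0,0],"translation": [0,0,0],"hand": 0.05},{"turn": [0,0,0],"translation": [0,0,0],"hand": 0.05}]'

```text
time_s: 23.8
eef_pos: [555.4, -218.8, 256.0]
ee_rot: [-0.001, 0.067, 0.998, 0.0]
force: [-2.5, 0.3, -0.9]
grip_width: 0.131
grip_force: 79.6
```

```bash
python3 st.py
```

```text
F [-3.2   0.54 -1.21] torque [0.039 0.732 0.006]
pos [ 555.4 -218.8  256.3] yaw 1.437 tilt [-0.0006  0.0002] turn 0.0003 shift [-2.   0.8 11.3] rows>= 1.0 F [-3.2   0.45 -1.36] w 0.132 gf 79.5 t 24.0
scene A [ 563.6 -144.4] 22.9 z 166.9 189
scene B [ 544.6 -298.8] 23.1 z 165.8 231
mid [ 554.1 -221.6  166.4] yaw 1.448 dist 155.6 bias vs tcp [-1.4 -2.8]
arm yaw -0.1113 y@557 -222.0 slope 0.0327 z@600 215.5
```

Request:
move_arm --moves '[{"turn": [0,0,0],"translation": [1.5,0,0],"hand": 0.05},{"turn": [0,0,0],"translation": [0.3,0,1.5],"hand": 0.05},{"turn": [0,0,0],"translation": [0.3,0,1.5],"hand": 0.05},{"turn": [0,0,0],"translation": [0.3,0,1.5],"hand": 0.05},{"turn": [0,0,0],"translation": [0.3,0,1.5],"hand": 0.05},{"turn": [0,0,0],"translation": [0,0,0],"hand": 0.05},{"turn": [0,0,0],"translation": [0,0,0],"hand": 0.05},{"turn": [0,0,0],"translation": [0,0,0],"hand": 0.05}]'

```text
time_s: 24.72
eef_pos: [553.5, -218.6, 250.6]
ee_rot: [0.001, 0.067, 0.998, -0.0]
force: [5.2, -0.3, 0.5]
grip_width: 0.131
grip_force: 79.7
```

```bash
python3 st.py
```

```text
F [ 5.19 -0.78  0.02] torque [-0.122 -1.064 -0.01 ]
pos [ 553.5 -218.6  250.6] yaw 1.437 tilt [ 0.0019 -0.0005] turn 0.0003 shift [-3.9  0.8  5.6] rows>= 1.0 F [ 4.25 -0.81  0.57] w 0.126 gf 79.7 t 24.92
scene A [ 562.5 -143.4] 22.8 z 161.1 183
scene B [ 543.6 -298.3] 23.1 z 160.0 224
mid [ 553.1 -220.9  160.6] yaw 1.45 dist 156.0 bias vs tcp [-0.4 -2.3]
arm yaw -0.1119 y@557 -221.9 slope 0.0554 z@600 210.8
```

Request:
move_arm --moves '[{"turn": [0,0,0],"translation": [-0.7,0,0],"hand": 0.05},{"turn": [0,0,0],"translation": [-0.7,0,0],"hand": 0.05},{"turn": [0,0,0],"translation": [0,0,0],"hand": 0.05},{"turn": [0,0,0],"translation": [0,0,0],"hand": 0.05},{"turn": [0,0,0],"translation": [0,0,0],"hand": 0.05}]'

```text
time_s: 25.38
eef_pos: [554.1, -218.7, 250.1]
ee_rot: [-0.0, 0.067, 0.998, 0.0]
force: [0.8, -1.2, 1.2]
grip_width: 0.132
grip_force: 79.7
```

```bash
python3 st.py
```

```text
F [-0.28 -0.15  0.08] torque [-0.043  0.056 -0.012]
pos [ 554.1 -218.7  250.2] yaw 1.437 tilt [-0.0007  0.0002] turn 0.0002 shift [-3.3  0.8  5.2] rows>= 1.0 F [-0.62  0.03  0.84] w 0.129 gf 79.7 t 25.58
scene A [ 562.9 -143.2] 23.3 z 160.5 190
scene B [ 543.9 -298.4] 22.8 z 159.9 211
mid [ 553.4 -220.8  160.2] yaw 1.449 dist 156.4 bias vs tcp [-0.8 -2.2]
arm yaw -0.1146 y@557 -221.6 slope 0.0542 z@600 210.8
```

```bash
python3 - <<'E'
from h import *
F=[]
for i in range(16): capture("top"); s=sense(); F.append(np.r_[s["force"],s["wrist_torque"]])
F=np.array(F); print(F.mean(0).round(3),F.std(0).round(3)/4, s["time_s"])
E
```

```text
[-1.395 -0.073 -0.261 -0.019  0.319 -0.017] [0.174   0.15375 0.14975 0.00925 0.02425 0.01   ] 26.4333
```

Request:
move_arm --moves '[{"turn": [0,0,0],"translation": [0.5,0,0],"hand": 0.05},{"turn": [0,0,0],"translation": [0,0,0],"hand": 0.05},{"turn": [0,0,0],"translation": [0,0,0],"hand": 0.05},{"turn": [0,0,0],"translation": [0,0,0],"hand": 0.05},{"turn": [0,0,0],"translation": [0,0,0],"hand": 0.05},{"turn": [0,0,0],"translation": [0,0,0],"hand": 0.05}]'

```text
time_s: 26.93
eef_pos: [554.0, -218.6, 250.4]
ee_rot: [0.0, 0.067, 0.998, -0.0]
force: [0.2, -0.3, 0.8]
grip_width: 0.13
grip_force: 79.7
```

```bash
python3 - <<'E'
from h import *
F=[]
for i in range(16): capture("top"); s=sense(); F.append(np.r_[s["force"],s["wrist_torque"]])
F=np.array(F); print(F.mean(0).round(3), s["time_s"],s["eef_pos"])
E
python3 st.py
```

```text
[ 1.09  -0.24   0.016 -0.074 -0.232 -0.002] 27.7333 [ 553.87698939 -218.64580834  250.29693322]
F [ 1.8  -0.28  0.28] torque [-0.084 -0.342  0.008]
pos [ 553.9 -218.6  250.3] yaw 1.437 tilt [ 0.0002 -0.0001] turn 0.0002 shift [-3.5  0.8  5.3] rows>= 1.0 F [1.86 0.02 0.14] w 0.134 gf 79.7 t 27.93
scene A [ 562.6 -143.7] 23.1 z 161.0 194
scene B [ 543.9 -298.3] 22.8 z 160.0 217
mid [ 553.2 -221.   160.5] yaw 1.451 dist 155.7 bias vs tcp [-0.6 -2.4]
arm yaw -0.1137 y@557 -221.7 slope 0.06 z@600 210.4
```

Request:
move_arm --grip_force 20 --moves '[{"turn": [0,0,0],"translation": [-0.3,0,-0.7],"hand": 0.05},{"turn": [0,0,0],"translation": [0,0,0],"hand": 0.05},{"turn": [0,0,0],"translation": [0,0,0],"hand": 0.05},{"turn": [0,0,0],"translation": [0,0,0],"hand": 0.05},{"turn": [0,0,0],"translation": [0,0,0],"hand": 0.05},{"turn": [0,0,0],"translation": [0,0,0],"hand": 0.05},{"turn": [0,0,0],"translation": [0,0,0],"hand": 0.05},{"turn": [0,0,0],"translation": [0,0,0],"hand": 0.05}]'

```text
time_s: 28.65
eef_pos: [554.0, -218.7, 251.0]
ee_rot: [-0.0, 0.067, 0.998, 0.0]
force: [0.4, 0.1, 0.7]
grip_width: 0.126
grip_force: 79.7
```

```bash
python3 - <<'E'
from h import *
F=[]
for i in range(10): capture("top"); s=sense(); F.append(np.r_[s["force"],s["wrist_torque"]])
F=np.array(F); print(F.mean(0).round(3), s["time_s"],s["eef_pos"],s["grip_force"])
E
```

```text
[-0.526 -0.285  0.162 -0.055  0.144 -0.008] 29.15 [ 554.10191041 -218.64214205  250.98277678] 79.70405101776123
```

Request:
move_arm --moves '[{"turn": [0,0,0],"translation": [0,0,0],"hand": 0.14},{"turn": [0,0,0],"translation": [0,0,0],"hand": 0.17},{"turn": [0,0,0],"translation": [0,0,0],"hand": 0.2},{"turn": [0,0,0],"translation": [0,0,0],"hand": 0.25},{"turn": [0,0,0],"translation": [0,0,0],"hand": 0.3},{"turn": [0,0,0],"translation": [0,0,0],"hand": 0.4},{"turn": [0,0,0],"translation": [0,0,0],"hand": 0.5},{"turn": [0,0,0],"translation": [0,0,0],"hand": 0.5}]'

```text
time_s: 29.82
eef_pos: [554.1, -218.7, 251.0]
ee_rot: [-0.0, 0.067, 0.998, 0.0]
force: [0.3, -0.1, 1.0]
grip_width: 0.497
grip_force: 0.0
```

```bash
python3 st.py
```

```text
F [-0.87  0.19 -0.01] torque [ 0.002 -0.03  -0.004]
pos [ 554.1 -218.7  251. ] yaw 1.437 tilt [ 0.     -0.0001] turn 0.0002 shift [-3.3  0.8  6. ] rows>= 1.0 F [-0.56 -0.48 -0.21] w 0.498 gf 0.0 t 30.02
scene A [ 562.3 -144.7] 22.8 z 160.4 185
scene B [ 544.3 -298.5] 23.6 z 162.4 208
mid [ 553.3 -221.6  161.4] yaw 1.454 dist 154.9 bias vs tcp [-0.9 -2.9]
arm yaw -0.1113 y@557 -222.0 slope 0.0533 z@600 211.2
```

Request:
move_arm --moves '[{"turn": [0,0,0],"translation": [0,0,-6],"hand": 0.5},{"turn": [0,0,0],"translation": [0,0,-12],"hand": 0.5},{"turn": [0,0,0],"translation": [0,0,-20],"hand": 0.5},{"turn": [0,0,0],"translation": [0,0,-30],"hand": 0.5},{"turn": [0,0,0],"translation": [0,0,-35],"hand": 0.5},{"turn": [0,0,0],"translation": [0,0,-35],"hand": 0.5},{"turn": [0,0,0],"translation": [0,0,-20],"hand": 0.5},{"turn": [0,0,0],"translation": [0,0,0],"hand": 0.5},{"turn": [0,0,0],"translation": [0,0,0],"hand": 0.5},{"turn": [0,0,0],"translation": [0,0,0],"hand": 0.5}]'

```text
time_s: 30.9
eef_pos: [554.0, -218.6, 407.9]
ee_rot: [-0.001, 0.067, 0.998, 0.0]
force: [0.3, -0.1, -1.4]
grip_width: 0.501
grip_force: 0.0
```

```bash
python3 - <<'E'
from rel import *
plan([554,-218,400]); c=cam("scene"); P=cloud(c)
a=circfit(c,P,(562,-144.5),161,"A"); b=circfit(c,P,(544,-298.5),162,"B")
Q=P[(P[...,2]>130)&(P[...,2]<300)&(P[...,0]>600)&(P[...,0]<740)&(abs(P[...,1]+232)<22)]; g=np.polyfit(Q[:,0],Q[:,2],1); print("z@600",np.polyval(g,600).round(1))
cv2.imwrite("pics/s9.png",c["image"])
E
```

```text
pos [ 554.  -218.6  407.9] yaw 1.437 tilt [-0.0015  0.001 ] turn 0 shift [0.1 0.6 7.9] rows>= 1.0 F [ 0.28 -0.09 -1.4 ] w 0.501 gf 0.0 t 30.9
A [ 563.2 -144.6] 23.7 z 160.4 185
B [ 543.7 -300.3] 23.6 z 162.0 225
z@600 211.1
```

View pics/s9.png

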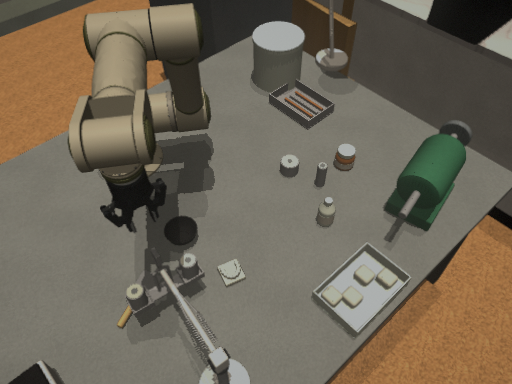

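The carrier hangs level on the hook at about (165,275) with both rings in, the gripper is clear, and the other things on the bench are where they stood.

```bash
python3 -c "from rig import finish_job; print(finish_job())"
```

```text
the job is handed in; nothing more can be done
None
```

The matching ring is in the carrier's empty pocket and the carrier hangs at rest on the hook. The arm shifted only about 1 mm when I let go, and the job was handed in at about 31 s.

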